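# Show the underside of a spice jar to the kitchen display

## Robot

A 6-joint arm with a two-finger parallel gripper is mounted at the origin on the work surface. World frame = base frame: x ahead of the robot, y to its left, z up, the work surface at z = 0. Lengths are in m, angles in rad, forces in N, time in s.
With the tool pointing down it reaches from about 0.35 to 0.775 m from the base axis. Payload 7.3 kg.
Tool frame: the origin (TCP) lies at the very end of the fingers, on their centre line; the grasp point (between the pads) lies 19 mm behind it; z points along the fingers, y is the line along which they close (so a half turn about z gives the same grasp; the last joint's range is limited). The gripper opens to 92 mm and grips with 3 to 60 N. Pads are 19 mm wide; open, the fingers measure 130 mm over their backs; the gripper's body (75 mm by 190 mm) begins 47 mm behind the grasp point.
Start: joints at [1.195, 0.342, 1.524, -0, 1.275, -0.146], TCP at [0.12, 0.511, 0.227] pointing down, gripper open.
Joint ranges: [-2.53, 2.53], [-0.77, 2.02], [0.04, 2.7], [-1, 4.14], [0.28, 2.66], [-3.11, 3.11]. Speed limits (rad/s): [2.57, 2.57, 3.14, 3.14, 3.14, 3.14].

## Interface

Orientations are given as [roll, pitch, yaw] about the fixed x, y, z axes, in that order (R = Rz(yaw) Ry(pitch) Rx(roll)).
In Python, from cell import telemetry, eyes, job gives the robot as it stands.
- The arm moves only by the tool apply_moves, never from a script. Its arguments are lists of equal length, an entry for each row: "delta_pos": the shift along the world's x, y, z each as a share of 0.4 m, from -1 to 1, a list of three; "dr": the turn, a rotation vector about the world's x, y, z each as a share of 0.5 rad, from -1 to 1, a list of three; "jaw": the opening, from 0 (shut) to 1 (fully open). A call has 1 to 8 rows; each row is the pose to reach, as a shift and turn from the pose commanded when the call began; what a row does not reach only later rows make up. A row lasts 1/12 s, in which the tool goes at most 41.7 mm and 7.16 degrees, less where a joint would pass 70% of its speed; a pose out of reach is approached as far as the arm can. A call with a number of a shift or a turn outside -1 to 1 is refused whole. A call with a gripper value outside its range is refused whole. The fingers move at their own pace and stop on an object; "force" is the grip in N (left out, the last holds). Time passes only in rows, so rows that repeat a pose let the fingers close. It gives the time, the measured TCP pose, the force, the opening and the grip force at its end, in the units of the state.
- telemetry.observe(): the state, without advancing time (a new reading comes with each control period).
- eyes.read_camera(name): name is "scene" or "side" or "wrist"; returns the picture (384x512x3 uint8, red, green, blue); there is no depth.
- eyes.camera_model(name): a dict with "vertical_fov" (degrees; the focal length in pixels is half the picture's height over the tangent of half this angle, whatever the lens; pixels are square), "cx", "cy" (the principal point, pixels), "rvec" (rotation vector, rad) and "tvec" (3), from world to camera coordinates, as OpenCV has them; the wrist camera has in their place "hand_eye" (4x4, takes a point from camera to tool coordinates, whose origin is the TCP and whose axes are the flange's). Camera axes: x right, y down, z forward; pixel columns grow to the right and rows downward; lengths in m; the calibration is good to about 2 mm. A picture is of the moment at which its call begins: read the wrist's pose just before it. camera_model takes no time and is no camera call.
- job.hand_in(): hands the job in; it is judged then, once.
The state is a dict: "time": time; "qpos": joint angles; "qvel": joint speeds; "joint_efforts": joint torques, N m; "tool_pos": TCP position; "tool_rot": TCP orientation; "contact_force": force on the tool from outside, world axes, zero at the start; "torque": the same for the moment, N m; "opening": finger opening in m; "grip_force": force on a finger pad.
Only numpy, scipy, OpenCV 4.12 (cv2) and the standard library are available. Lean on these libraries where they do the work, as an engineer would, in place of code of your own. Each camera call takes 0.05 s, during which the arm holds its last target. There are 200 camera calls.

## Task

Take the red-lidded spice jar out of the wooden block and hold it up in front of the kitchen display's camera so the date sticker on its underside can be read: lid away from the screen, bottom facing the lens squarely and centred on it, 10 cm straight out from it. Finish while still holding it there, steady in the air; do not touch the display, and leave the other two jars in the block and the pill and vitamin bottles where they are.

Things in the scene. Friction and masses are not known exactly. Their poses are not given: they have to be found in the camera images.
- jar_red: Closed cylindrical spice jar, 42 mm diameter and 95 mm tall overall (amber glass with a paper band up to 70 mm, then a red lid of the same diameter, 25 mm high), about 0.16 kg, standing upright in a well of the block. Origin at the centre of its underside, z along its axis towards the lid. This is the jar to show; a round white sticker is on its underside.
- red_base (a point): Centre of the underside of the red-lidded jar (the face to be shown).
- red_lid (a point): Centre of the top of the red lid, 95 mm from the underside along the jar's axis.
- jar_black: Closed cylindrical spice jar, 42 mm diameter and 95 mm tall overall (amber glass with a paper band up to 70 mm, then a black lid of the same diameter, 25 mm high), about 0.16 kg, standing upright in a well of the block. Origin at the centre of its underside, z along its axis towards the lid. Leave it alone.
- jar_white: Closed cylindrical spice jar, 42 mm diameter and 95 mm tall overall (amber glass with a paper band up to 70 mm, then a white lid of the same diameter, 25 mm high), about 0.16 kg, standing upright in a well of the block. Origin at the centre of its underside, z along its axis towards the lid. Leave it alone.
- rack: Fixed oak block 76 x 240 x 45 mm high, turned up to 0.3 rad, left or right of the robot. Three round wells along its y axis at -80, 0 and +80 mm, 47 mm diameter, floor 12 mm above the counter: a jar stands 33 mm deep, lid top 107 mm above the counter, any jar in any well. Origin at the centre of its underside, z up.
- display: Fixed wedge stand that carries the screen; the foot is 100 x 130 mm. Origin at the centre of its underside on the counter, z up, the front (-x) looks towards the robot; turned up to 0.3 rad. Its highest point, the top edge of the screen, is about 90 mm above the counter.
- screen: White-framed display with a blue picture, 184 wide x 116 x 10 mm, leaning back: its face looks up and towards the robot, normal 30 degrees from vertical. Origin at the camera lens, a black dot in the middle of the far upper bezel, 8 mm from the top edge, 84 mm above the counter. z: straight out of the face, where the camera looks; x: up the face; y: along its width, to the robot's left.
- pills: Orange pill bottle with a white cap, 44 mm diameter, 75 mm tall, loose on the counter. Origin at the centre of its underside. Leave it alone.
- vitamins: White vitamin bottle with a blue cap, 52 mm diameter, 90 mm tall, loose on the counter. Origin at the centre of its underside. Leave it alone.
There are look-alikes about, which are no part of the job. What is shaped like the jar_red but purple is not meant. There is more than one size of the display; the one meant has the size given above.

How it is judged:
On the way:
1. the red-lidded jar is lifted clear of the block (height (world z) of red_base above 0.06 m), for 0.2 s.
At the end, for the whole second after the job is handed in: Only the fingers hold the red jar, at rest: underside 75-125 mm out from the lens along its axis, within 25 mm of it each way, jar axis within 0.2 rad of it, lid away, over 120 mm above the counter. Other jars moved under 20 mm, bottles under 25 mm, all upright (0.2 rad) (x of red_base in the frame of screen between -0.025 and 0.025 m and y of red_base in the frame of screen between -0.025 and 0.025 m and z of red_base in the frame of screen between 0.075 and 0.125 m and angle between the z axis of jar_red and the z axis of screen, either way round below 0.2 rad and z of red_lid in the frame of screen above 0.15 m and height (world z) of red_base above 0.12 m and contact force between jar_red and the fingers above 1 N and contact force between jar_red and rack below 0.3 N and contact force between jar_red and display below 0.3 N and linear speed of jar_red below 0.03 m/s and angular speed of jar_red below 0.3 rad/s and distance of each of jar_black, jar_white from where it was at the start of the episode below 0.02 m and distance of each of pills, vitamins from where it was at the start of the episode below 0.025 m and angle between each of jar_black, jar_white, pills, vitamins's own z axis and vertical below 0.2 rad); the arm keeps its last pose, push and grip.
It fails at once if the display or its stand is touched (contact force between display and anything else above 1 N).
It fails at once if another jar or a bottle is displaced (distance of any of jar_black, jar_white from where it was at the start of the episode above 0.02 m or distance of any of pills, vitamins from where it was at the start of the episode above 0.025 m).
It fails at once if another jar or a bottle is tipped (angle between any of jar_black, jar_white, pills, vitamins's own z axis and vertical above 0.35 rad).
It also fails if it takes over 40 s, if anything falls off the work surface, if the arm or the gripper's body presses on something with over 40 N, if the wrist force passes 120 N, or if a joint passes its speed limit or range.

## Working session

There is one attempt and no reset: what is moved stays moved. The work goes in short steps, Python scripts to look and compute and a tool call to move; the robot and the scene stay as the last step left them, time stands still between calls to the robot, and variables do not carry over. Pictures are saved under pics/ and viewed, at most 10 in all, crops included, and the job is handed in when it is done.

Besides the shell and the picture viewer there is one more tool, called after "Request:" as name(argument=value, ...) on one line, values as JSON. apply_moves: Moves the arm, as the interface text tells. Its arguments: {"type":"object","properties":{"delta_pos":{"type":"array"},"dr":{"type":"array"},"jaw":{"type":"array"},"force":{"type":"number"}},"required":["delta_pos","dr","jaw"]}

```bash
mkdir -p pics; ls; python3 - <<'E'
from cell import telemetry, eyes
import cv2, numpy as np
print(telemetry.observe())
for n in ["scene","side","wrist"]:
    im=eyes.read_camera(n); np.save(f"{n}0.npy",im); cv2.imwrite(f"pics/{n}0.png",im[:,:,::-1]); print(n,eyes.camera_model(n))
a=np.hstack([np.load("scene0.npy"),np.load("side0.npy")])
cv2.imwrite("pics/both0.png",cv2.resize(a,(800,300),interpolation=cv2.INTER_AREA)[:,:,::-1])
E
```

```text
pics
{'time': 0.0, 'qpos': array([ 1.19498106e+00,  3.42719229e-01,  1.52499464e+00, -6.83246730e-06,
        1.27537874e+00, -1.45990948e-01]), 'qvel': array([ 0.00117625, -0.00015665, -0.0010915 ,  0.00124755, -0.00165618,
       -0.00028401]), 'joint_efforts': array([ 2.36721098e-04, -4.31238914e+01, -2.44219226e+01,  7.18901306e-02,
        5.56211499e-02, -1.09521932e-04]), 'tool_pos': array([0.11942904, 0.51083381, 0.22605458]), 'tool_rot': array([-3.14010771e+00, -2.11737503e-04,  2.91177017e+00]), 'contact_force': array([ 0.86494699, -0.2541862 , -1.10401124]), 'torque': array([ 0.00688435, -0.0046435 , -0.02621282]), 'grip_force': 0.0, 'opening': 0.09194261790989999}
scene {'vertical_fov': 50.38280202973333, 'cx': 245.77020929299437, 'cy': 190.8117436818237, 'rvec': array([ 2.24655089,  0.91332018, -0.34852504]), 'tvec': array([-0.361381  , -0.19966373,  1.26697164])}
side {'vertical_fov': 50.943669579002616, 'cx': 248.90620261990526, 'cy': 191.6689889218315, 'rvec': array([ 2.16766833, -0.11165565,  0.03180539]), 'tvec': array([-0.49250149,  0.12208252,  0.86474653])}
wrist {'vertical_fov': 64.77128123108437, 'cx': 256.0959324231961, 'cy': 197.14446416347835, 'hand_eye': array([[-7.71729784e-04, -9.56921538e-01, -2.90345612e-01,
         7.93688748e-02],
       [ 9.99999643e-01, -8.38697890e-04,  1.06213304e-04,
        -2.10809989e-04],
       [-3.45150050e-04, -2.90345426e-01,  9.56921844e-01,
        -1.58419625e-01],
       [ 0.00000000e+00,  0.00000000e+00,  0.00000000e+00,
         1.00000000e+00]])}
```

View pics/scene0.png

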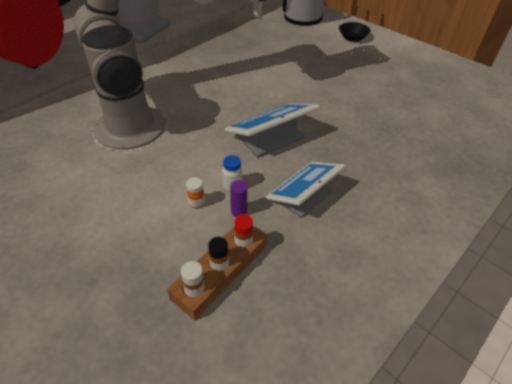

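View pics/side0.png

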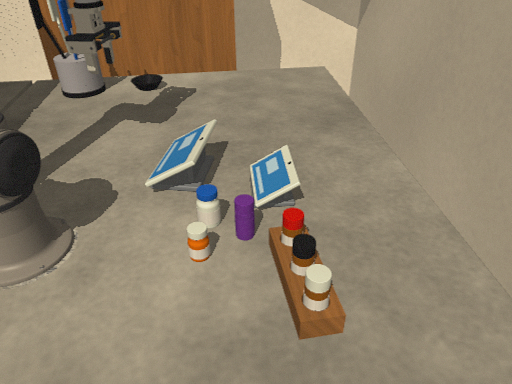

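The scene view shows red lid (244,224), black (218,247), white (192,273) in the block, and a purple look-alike at (239,198). There are two displays, at (272,118) and (307,182). In the side view they are at (185,153) and (275,177), and the red lid is at (293,218). Next I measure them, including the display sizes.

```bash
cat > h.py <<'E'
import numpy as np, cv2
from cell import eyes
M={n:eyes.camera_model(n) for n in("scene","side","wrist")}
def ray(n,p):
    m=M[n]; f=192/np.tan(np.radians(m["vertical_fov"]/2)); R=cv2.Rodrigues(m["rvec"])[0]
    d=R.T@np.array([(p[0]-m["cx"])/f,(p[1]-m["cy"])/f,1]); return -R.T@m["tvec"], d/np.linalg.norm(d)
def tri(a,b):
    (o1,d1),(o2,d2)=ray("scene",a),ray("side",b)
    s=np.linalg.lstsq(np.c_[d1,-d2],o2-o1,rcond=None)[0]; p,q=o1+s[0]*d1,o2+s[1]*d2
    return (p+q)/2,np.linalg.norm(p-q)
def plane(n,p,z):
    o,d=ray(n,p); return o+d*(z-o[2])/d[2]
def blobs(m,amin=25):
    k,_,st,c=cv2.connectedComponentsWithStats(m.astype(np.uint8)); return [(c[i].round(1),st[i]) for i in range(1,k) if st[i,4]>=amin]
E
python3 - <<'E'
from h import *
for n in("scene","side"):
    im=np.load(n+"0.npy"); hsv=cv2.cvtColor(im,cv2.COLOR_RGB2HSV); H,S,V=[hsv[...,i].astype(int) for i in range(3)]
    print(n,ray(n,(256,192)))
    for k,m in dict(red=((H<4)|(H>176))&(S>200)&(V>80),blue=(H>98)&(H<125)&(S>120)&(V>80),purple=(H>128)&(H<150)&(S>120),black=V<25,orange=(H>6)&(H<14)&(S>220)&(V>130),white=(S<50)&(V>165)).items():
        print(k,[(c.tolist(),s.tolist()) for c,s in blobs(m) if s[4]<5000])
a=np.load("scene0.npy")[85:225,210:360]; b=np.load("side0.npy")[110:220,140:310]
cv2.imwrite("pics/crop1.png",np.vstack([cv2.resize(a,(320,299),interpolation=3),cv2.resize(b,(320,207),interpolation=3)])[:,:,::-1]) if 0 else cv2.imwrite("pics/crop1.png",np.hstack([cv2.resize(a,(400,373),interpolation=2),cv2.resize(cv2.copyMakeBorder(b,0,48,0,0,0),(400,373),interpolation=2)])[:,:,::-1])
E
```

```text
scene (array([ 0.95600475, -0.4751786 ,  0.79745795]), array([-0.44901053,  0.5066588 , -0.73599348]))
red [([29.2, 29.5], [0, 0, 63, 65, 3558]), ([243.1, 224.2], [235, 214, 17, 21, 289])]
blue [([293.8, 106.3], [285, 105, 19, 4, 31]), ([255.0, 121.4], [234, 114, 41, 14, 188]), ([231.5, 162.4], [224, 156, 17, 15, 199]), ([301.3, 182.7], [274, 165, 59, 32, 498])]
purple [([238.3, 197.1], [231, 181, 16, 35, 481])]
black [([63.1, 1.5], [59, 0, 11, 5, 37]), ([304.4, 22.0], [287, 18, 34, 7, 70]), ([352.7, 32.3], [340, 24, 29, 17, 286]), ([124.8, 80.1], [104, 57, 39, 42, 822]), ([218.0, 247.7], [210, 238, 17, 20, 285])]
orange []
white [([237.8, 130.1], [227, 128, 22, 5, 37]), ([331.8, 172.0], [323, 165, 19, 15, 40]), ([193.4, 182.8], [187, 178, 14, 10, 113]), ([292.6, 196.0], [267, 184, 51, 19, 122]), ([190.7, 270.0], [182, 262, 19, 17, 254]), ([507.2, 312.6], [501, 299, 11, 26, 130]), ([503.1, 328.2], [497, 323, 14, 11, 78]), ([496.7, 342.5], [487, 335, 19, 18, 208]), ([506.3, 369.0], [498, 348, 14, 36, 317]), ([482.2, 355.3], [479, 352, 8, 7, 37]), ([475.8, 377.5], [463, 367, 27, 17, 26
[... 434 characters left out ...]
3], [74, 3, 20, 5, 59]), ([96.1, 91.4], [86, 85, 19, 12, 50]), ([139.6, 86.5], [135, 84, 10, 6, 26]), ([150.1, 86.4], [145, 84, 12, 6, 42])]
orange [([198.1, 243.8], [188, 238, 20, 12, 117])]
white [([50.1, 9.3], [47, 0, 7, 21, 27]), ([184.3, 157.0], [145, 119, 71, 68, 616]), ([187.0, 141.0], [179, 133, 17, 17, 89]), ([166.9, 156.4], [157, 142, 21, 29, 56]), ([279.4, 178.0], [250, 145, 50, 62, 637]), ([271.4, 165.1], [266, 157, 12, 17, 130]), ([259.0, 179.5], [256, 167, 7, 26, 79]), ([202.4, 219.2], [186, 200, 32, 40, 698]), ([286.8, 240.6], [283, 235, 9, 11, 64]), ([197.0, 253.7], [188, 248, 18, 11, 125]), ([315.0, 276.3], [292, 264, 40, 29, 695]), ([315.0, 304.1], [305, 296, 22, 15, 182])]
```

View pics/crop1.png

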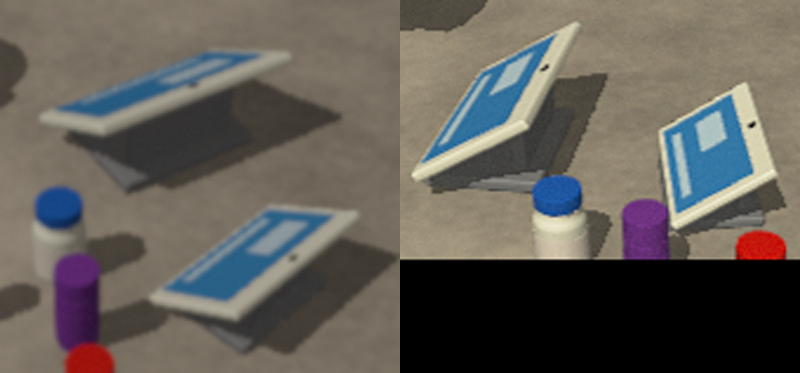

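```bash
python3 - <<'E'
from h import *
np.set_printoptions(precision=4,suppress=True)
P={}
for k,a,b in [("Alens",(282.4,116.5),(201.2,138.9)),("Atop1",(247.5,133.8),(193.1,163.1)),("Atop2",(319,106),(216.1,121.5)),("Abot1",(225,129.6),(146.4,185.2)),
 ("Blens",(319.9,181.4),(289.6,163.1)),("Btop1",(299.2,203.5),(300.2,185.6)),("Btop2",(343.9,164.9),(287.5,146.1)),("Bbot1",(267,196.7),(256.9,206.5)),("Bbot2",(311.2,162.6),(250.5,165.3)),
 ("red",(243.1,224.2),(292.7,218.5)),("purple",(238.3,197.1),(244.3,216.6)),("vitcap",(231.5,162.4),(206.4,192.4)),("whitelid",(190.7,270),(317,279))]:
    p,e=tri(a,b); P[k]=p; print(k,p,round(e,4))
d=lambda a,b:np.linalg.norm(P[a]-P[b])
print("A w",d("Atop1","Atop2"),"h",d("Atop1","Abot1")); print("B w",d("Btop1","Btop2"),d("Bbot1","Bbot2"),"h",d("Btop1","Bbot1"))
print(plane("side",(199,228),.075),plane("scene",(194.5,182),.075))
E
```

```text
Alens [0.396  0.2551 0.1086] 0.0035
Atop1 [0.3778 0.1351 0.1072] 0.0031
Atop2 [0.4364 0.369  0.1044] 0.0059
Abot1 [0.2545 0.1683 0.0333] 0.0025
Blens [0.6087 0.15   0.082 ] 0.0041
Btop1 [0.6163 0.0615 0.0758] 0.0081
Btop2 [0.6181 0.2375 0.0829] 0.0061
Bbot1 [0.5179 0.0619 0.0242] 0.0058
Bbot2 [0.5213 0.2388 0.0291] 0.0018
red [ 0.5734 -0.0819  0.0945] 0.0028
purple [ 0.4836 -0.0067  0.0507] 0.0056
vitcap [0.4063 0.0471 0.0818] 0.0029
whitelid [ 0.5823 -0.2399  0.0959] 0.0083
A w 0.24117094512075796 h 0.14746856334376937
B w 0.1761403089723787 0.17693320588401729 h 0.11110272381472888
[ 0.3914 -0.0677  0.075 ] [ 0.3846 -0.0593  0.075 ]
```

The candidates are display A (lens at scene 282,116; 241 mm wide, lens 109 mm high) and display B (lens at scene 320,181; about 177 x 111 mm, lens 82 mm high). B fits 184 x 116 with the lens at 84 mm, so B is the one meant. The jar is the red one in the block (243,224), not the purple one (238,197). The enlarged crop confirms both. I'll move above the jar.

Request:
apply_moves(delta_pos=[[0.5, -0.625, 0.1], [0.5, -0.625, 0.1], [0.5, -0.625, 0.1], [0.5, -0.625, 0.1], [0.5, -0.625, 0.1], [0.5, -0.625, 0.1], [0.5, -0.625, 0.1], [0.5, -0.625, 0.1]], dr=[[0, 0, -1], [0, 0, -1], [0, 0, -1], [0, 0, -1], [0, 0, -1], [0, 0, -1], [0, 0, -1], [0, 0, -1]], jaw=[1, 1, 1, 1, 1, 1, 1, 1])

```text
time: 0.82
tool_pos: [0.3209, 0.2588, 0.2671]
tool_rot: [3.141, 0.001, 2.411]
contact_force: [1.1, 0.0, -0.6]
opening: 0.0918
grip_force: 0.0
```

Request:
apply_moves(delta_pos=[[0.5, -0.625, 0.1], [0.5, -0.625, 0.1], [0.5, -0.625, 0.1], [0.5, -0.625, 0.1], [0.5, -0.625, 0.1], [0.5, -0.625, 0.1], [0.5, -0.625, 0.1], [0.5, -0.625, 0.1]], dr=[[0, 0, -1], [0, 0, -1], [0, 0, -1], [0, 0, -1], [0, 0, -1], [0, 0, -1], [0, 0, -1], [0, 0, -1]], jaw=[1, 1, 1, 1, 1, 1, 1, 1])

```text
time: 1.48
tool_pos: [0.521, 0.0083, 0.3067]
tool_rot: [3.141, 0.001, 1.91]
contact_force: [0.6, 0.2, -0.2]
opening: 0.0918
grip_force: 0.0
```

Request:
apply_moves(delta_pos=[[0.13, -0.2, 0], [0.13, -0.2, 0], [0.13, -0.2, 0], [0.13, -0.2, 0], [0.13, -0.2, 0], [0.13, -0.2, 0]], dr=[[0, 0, -0.68], [0, 0, -0.68], [0, 0, -0.68], [0, 0, -0.68], [0, 0, -0.68], [0, 0, -0.68]], jaw=[1, 1, 1, 1, 1, 1])

```text
time: 1.98
tool_pos: [0.571, -0.0679, 0.3065]
tool_rot: [-3.141, -0.001, 1.575]
contact_force: [0.5, -0.7, 0.4]
opening: 0.0916
grip_force: 0.0
```

```bash
cat >> h.py <<'E'
from scipy.spatial.transform import Rotation as Ro
def wray(s,p):
    m=M["wrist"]; f=192/np.tan(np.radians(m["vertical_fov"]/2)); R=Ro.from_euler("xyz",s["tool_rot"]).as_matrix(); T=m["hand_eye"]
    return s["tool_pos"]+R@T[:3,3], R@T[:3,:3]@np.array([(p[0]-m["cx"])/f,(p[1]-m["cy"])/f,1])
def wplane(s,p,z):
    o,d=wray(s,p); return o+d*(z-o[2])/d[2]
E
python3 - <<'E'
from h import *
from cell import telemetry
import pickle
s=telemetry.observe(); im=eyes.read_camera("wrist"); pickle.dump((s,im),open("w1.pkl","wb"))
print(s["tool_pos"],s["tool_rot"],s["qpos"],s["time"]); cv2.imwrite("pics/w1.png",im[:,:,::-1])
hsv=cv2.cvtColor(im,cv2.COLOR_RGB2HSV); H,S,V=[hsv[...,i].astype(int) for i in range(3)]
for c,st in blobs(((H<4)|(H>176))&(S>190)&(V>80),200): print(c,st)
E
```

```text
[ 0.57100896 -0.0678746   0.30654176] [-3.14080643e+00 -6.34740848e-04  1.57455737e+00] [-2.51801446e-01  3.92266216e-01  1.23016264e+00  4.15910906e-04
  1.52008495e+00 -2.55584013e-01] 1.9833
[257.6 183.2] [241 165  34  36 916]
```

View pics/w1.png

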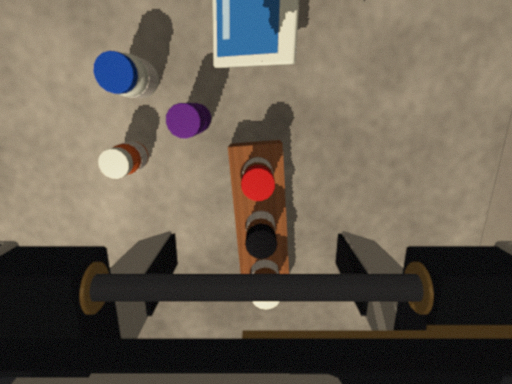

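The wrist view shows the red lid at (258,183), black at (261,240), purple at (186,120), and the near edge of screen B at (215–297, 66). I'll refine the jar position and rack yaw.

```bash
python3 - <<'E'
from h import *
import pickle
s,im=pickle.load(open("w1.pkl","rb")); hsv=cv2.cvtColor(im,cv2.COLOR_RGB2HSV); H,S,V=[hsv[...,i].astype(int) for i in range(3)]
r=wplane(s,(258,183.5),.107); k=wplane(s,(261,240),.107); print(r,k,np.linalg.norm(r-k))
for p in [(241,183),(275,183),(258,166),(258,201)]: print(wplane(s,p,.107))
a,b=wplane(s,(229,147),.045),wplane(s,(282,142),.045); print("rack edge",a,b,np.linalg.norm(a-b),np.arctan2(*(b-a)[1::-1]))
print("screen near corners",wplane(s,(214,67),.026),wplane(s,(293.5,64),.09))
E
```

```text
[ 0.57235804 -0.08030321  0.107     ] [ 0.57659353 -0.1554905   0.107     ] 0.07530649736900659
[ 0.55163825 -0.07974516  0.107     ]
[ 0.5930681  -0.07960517  0.107     ]
[ 0.57225397 -0.0586842   0.107     ]
[ 0.57246578 -0.10268273  0.107     ]
rack edge [ 0.53242169 -0.04426876  0.045     ] [ 0.60539927 -0.03720148  0.045     ] 0.07331899457257095 0.09654076367974493
screen near corners [0.51304256 0.05992216 0.026     ] [0.6123192  0.05618641 0.09      ]
```

Request:
apply_moves(delta_pos=[[0, 0.4, 0], [0, 0.4, 0], [0, 0.4, 0], [0, 0.4, 0], [0, 0.4, 0], [0, 0.4, 0], [0, 0.4, 0]], dr=[[0, 0, 0.12], [0, 0, 0.12], [0, 0, 0.12], [0, 0, 0.12], [0, 0, 0.12], [0, 0, 0.12], [0, 0, 0.12]], jaw=[1, 1, 1, 1, 1, 1, 1])

```text
time: 2.62
tool_pos: [0.571, 0.0918, 0.3071]
tool_rot: [3.141, 0.001, 1.634]
contact_force: [0.2, -0.3, 0.3]
opening: 0.0919
grip_force: 0.0
```

```bash
python3 - <<'E'
from h import *
from cell import telemetry
import pickle
s=telemetry.observe(); im=eyes.read_camera("wrist"); pickle.dump((s,im),open("w2.pkl","wb"))
print(s["tool_pos"],s["tool_rot"]); cv2.imwrite("pics/w2.png",cv2.resize(im[:250],(800,391),interpolation=2)[:,:,::-1])
hsv=cv2.cvtColor(im,cv2.COLOR_RGB2HSV); H,S,V=[hsv[...,i].astype(int) for i in range(3)]
m=((S<60)&(V>150))|((H>95)&(H<125)&(S>100)&(V>60))
m=cv2.morphologyEx(m.astype(np.uint8),cv2.MORPH_CLOSE,np.ones((7,7)))
for c in cv2.findContours(m,0,2)[0]:
    if cv2.contourArea(c)>3000: print(cv2.contourArea(c),cv2.approxPolyDP(c,5,True)[:,0].tolist())
E
```

```text
[0.57100647 0.0917962  0.30713708] [3.14108150e+00 5.03792450e-04 1.63438275e+00]
11346.0 [[302, 44], [223, 45], [215, 53], [221, 54], [219, 113], [210, 123], [217, 124], [217, 137], [208, 138], [215, 139], [217, 155], [209, 161], [217, 162], [216, 179], [234, 185], [236, 196], [238, 188], [283, 197], [298, 193], [300, 201], [308, 194], [299, 188], [288, 192]]
26502.0 [[25, 0], [24, 15], [10, 11], [6, 23], [15, 18], [22, 38], [18, 90], [37, 101], [38, 110], [23, 114], [17, 103], [16, 117], [0, 124], [0, 194], [4, 200], [12, 194], [8, 207], [22, 227], [17, 240], [106, 244], [111, 266], [123, 254], [115, 245], [144, 203], [158, 200], [164, 206], [161, 231], [187, 205], [192, 191], [168, 189], [148, 200], [144, 185], [129, 177], [152, 126], [183, 109], [172, 106], [171, 91], [159, 110], [148, 110], [138, 99], [128, 115], [132, 130], [114, 128], [108, 141], [92, 142], [90, 112], [109, 0]]
```

View pics/w2.png

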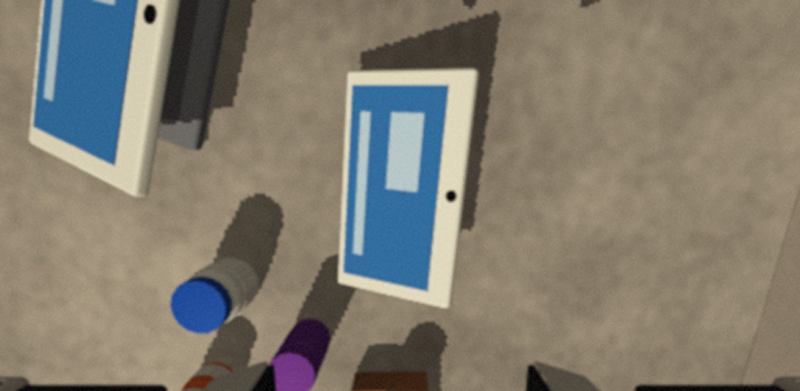

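The enlarged wrist view (scale 1.5625) shows display B with its lens at (451,196). Its corners are at (348,71), (477,70), (449,307) and (338,283).

```bash
python3 - <<'E'
from h import *
import pickle
s,_=pickle.load(open("w2.pkl","rb")); P=lambda u,v,z:wplane(s,(u/1.5625,v/1.5625),z)
L=P(451,196,.084);TR=P(477,70,.088);BR=P(449,307,.088);TL=P(348,71,.030);BL=P(338,283,.030)
n=np.linalg.norm
print("lens",L,"\nw",n(TR-BR),n(TL-BL),"h",n(TR-TL),n(BR-BL)); print(TR,BR,TL,BL)
w=TR-BR+TL-BL; yaw=np.arctan2(-w[0],w[1]); u=TR-TL+BR-BL; print("yaw",np.arctan2(-(TR-BR)[0],(TR-BR)[1]),np.arctan2(-(TL-BL)[0],(TL-BL)[1]),np.arctan2(u[1],u[0]),"mid top",(TR+BR)/2)
E
```

```text
lens [0.60672352 0.14906661 0.084     ] 
w 0.17972276074935073 0.18277330915009535 h 0.11525220499865357 0.11543346309249422
[0.61670787 0.23900073 0.088     ] [0.61310796 0.05931403 0.088     ] [0.51715891 0.24201323 0.03      ] [0.51330373 0.05928058 0.03      ]
yaw -0.02003170378090243 -0.02109423020077814 -0.014942515216643132 mid top [0.61490792 0.14915738 0.088     ]
```

Lens at (0.607, 0.149, 0.084), yaw −0.02, and the size matches. Now I descend on the jar.

Request:
apply_moves(delta_pos=[[0.003, -0.43, -0.2], [0.003, -0.43, -0.2], [0.003, -0.43, -0.2], [0.003, -0.43, -0.2], [0.003, -0.43, -0.2], [0.003, -0.43, -0.2], [0.003, -0.43, -0.2]], dr=[[0, 0, 0], [0, 0, 0], [0, 0, 0], [0, 0, 0], [0, 0, 0], [0, 0, 0], [0, 0, 0]], jaw=[1, 1, 1, 1, 1, 1, 1])

```text
time: 3.25
tool_pos: [0.5721, -0.0829, 0.2263]
tool_rot: [-3.14, -0.001, 1.628]
contact_force: [0.9, -0.3, -0.4]
opening: 0.0917
grip_force: 0.0
```

Request:
apply_moves(delta_pos=[[0, 0, -0.08], [0, 0, -0.16], [0, 0, -0.24], [0, 0, -0.32], [0, 0, -0.38], [0, 0, -0.41], [0, 0, -0.41]], dr=[[0, 0, 0], [0, 0, 0], [0, 0, 0], [0, 0, 0], [0, 0, 0], [0, 0, 0], [0, 0, 0]], jaw=[1, 1, 1, 1, 1, 1, 1])

```text
time: 3.83
tool_pos: [0.5714, -0.0794, 0.0606]
tool_rot: [-3.138, -0.002, 1.633]
contact_force: [0.0, 0.2, -0.3]
opening: 0.0917
grip_force: 0.0
```

Request:
apply_moves(delta_pos=[[0, 0, 0], [0, 0, 0], [0, 0, 0], [0, 0, 0], [0, 0, 0], [0, 0, 0], [0, 0, 0], [0, 0, 0]], dr=[[0, 0, 0], [0, 0, 0], [0, 0, 0], [0, 0, 0], [0, 0, 0], [0, 0, 0], [0, 0, 0], [0, 0, 0]], jaw=[0.6, 0.5, 0.4, 0.3, 0.3, 0.3, 0.3, 0.3], force=25)

```text
time: 4.5
tool_pos: [0.5728, -0.0808, 0.0629]
tool_rot: [3.141, 0.0, 1.632]
contact_force: [-0.7, -0.4, 0.2]
opening: 0.0431
grip_force: 0.0
```

Request:
apply_moves(delta_pos=[[0, 0, 0], [0, 0, 0], [0, 0, 0], [0, 0, 0]], dr=[[0, 0, 0], [0, 0, 0], [0, 0, 0], [0, 0, 0]], jaw=[0.3, 0.3, 0.3, 0.3])

```text
time: 4.83
tool_pos: [0.5728, -0.0808, 0.0628]
tool_rot: [3.141, 0.0, 1.632]
contact_force: [-1.9, 0.2, 2.1]
opening: 0.042
grip_force: 25.0
```

Gripped: opening 42 mm, 25 N. Lifting now.

Request:
apply_moves(delta_pos=[[0, 0, 0.04], [0, 0, 0.09], [0, 0, 0.16], [0, 0, 0.24], [0, 0, 0.32], [0, 0, 0.4], [0, 0, 0.48], [0, 0, 0.5]], dr=[[0, 0, 0], [0, 0, 0], [0, 0, 0], [0, 0, 0], [0, 0, 0], [0, 0, 0], [0, 0, 0], [0, 0, 0]], jaw=[0.3, 0.3, 0.3, 0.3, 0.3, 0.3, 0.3, 0.3])

```text
time: 5.5
tool_pos: [0.5744, -0.0812, 0.268]
tool_rot: [3.134, 0.003, 1.632]
contact_force: [0.2, -0.4, -1.6]
opening: 0.0418
grip_force: 25.0
```

```bash
python3 - <<'E'
from h import *
from cell import telemetry
s=telemetry.observe(); print(s["tool_pos"],s["tool_rot"],s["opening"],s["grip_force"],s["qpos"])
R=Ro.from_euler("xyz",s["tool_rot"]); L=np.array([.607,.149,.084]); n=np.array([-.5,.01,.866]); n/=np.linalg.norm(n)
T=L+(.1+.051)*n; tz=R.as_matrix()[:,2]; c=np.cross(tz,-n); rv=c/np.linalg.norm(c)*np.arccos(tz@-n)
print("target",T,"shift",(T-s["tool_pos"])/.4,"rotvec/.5",rv/.5)
E
```

```text
[ 0.57443171 -0.08115546  0.26799354] [3.13364872e+00 2.63862029e-03 1.63189389e+00] 0.04179323641060649 24.999200999736786 [-2.72487294e-01  4.13474094e-01  1.30101592e+00  1.09251457e-04
  1.41873265e+00 -3.33611434e-01]
target [0.53150211 0.15050996 0.21476234] shift [-0.107324    0.57916355 -0.13307801] rotvec/.5 [-0.01702167 -1.03099733  0.00207753]
```

Request:
apply_moves(delta_pos=[[-0.01, 0.05, 0], [-0.03, 0.13, 0], [-0.05, 0.22, 0], [-0.06, 0.31, 0], [-0.07, 0.4, 0], [-0.09, 0.49, 0], [-0.1, 0.55, 0], [-0.1, 0.58, 0]], dr=[[0, -0.1, 0], [0, -0.2, 0], [0, -0.3, 0], [0, -0.4, 0], [0, -0.5, 0], [0, -0.6, 0], [-0.01, -0.7, 0], [-0.02, -0.8, 0]], jaw=[0.3, 0.3, 0.3, 0.3, 0.3, 0.3, 0.3, 0.3])

```text
time: 6.17
tool_pos: [0.5309, 0.154, 0.2615]
tool_rot: [2.743, 0.033, 1.628]
contact_force: [-0.3, 0.1, -2.0]
opening: 0.0418
grip_force: 25.0
```

Request:
apply_moves(delta_pos=[[0, 0, 0], [0, 0, 0], [0, 0, 0]], dr=[[0, -0.1, 0], [0, -0.2, 0], [0, -0.24, 0]], jaw=[0.3, 0.3, 0.3])

```text
time: 6.42
tool_pos: [0.5307, 0.1518, 0.2606]
tool_rot: [2.625, 0.04, 1.622]
contact_force: [0.3, 0.6, -2.8]
opening: 0.0417
grip_force: 25.0
```

Request:
apply_moves(delta_pos=[[0, 0, 0], [0, 0, 0], [0, 0, 0], [0, 0, 0]], dr=[[0, 0, 0], [0, 0, 0], [0, 0, 0], [0, 0, 0]], jaw=[0.3, 0.3, 0.3, 0.3])

```text
time: 6.75
tool_pos: [0.5331, 0.1511, 0.2626]
tool_rot: [2.623, 0.04, 1.62]
contact_force: [0.4, -1.0, -1.5]
opening: 0.0415
grip_force: 25.0
```

```bash
cat > chk.py <<'E'
from h import *
from cell import telemetry
s=telemetry.observe(); print(s["time"],s["tool_pos"],s["tool_rot"],s["opening"],s["grip_force"],s["contact_force"])
R=Ro.from_euler("xyz",s["tool_rot"]); L=np.array([.607,.149,.084]); n=np.array([-.5,.01,.866]); n/=np.linalg.norm(n)
T=L+(.1+.051)*n; tz=R.as_matrix()[:,2]; c=np.cross(tz,-n); rv=c/np.linalg.norm(c)*np.arccos(tz@-n)
print("shift",(T-s["tool_pos"])/.4,"rotvec/.5",rv/.5)
E
python3 chk.py
```

```text
6.75 [0.53307924 0.15105769 0.26257615] [2.62343418 0.03969792 1.62024662] 0.04152322789688609 24.999272525310516 [ 0.43004077 -0.95611918 -1.49158792]
shift [-0.00394281 -0.00136932 -0.11953453] rotvec/.5 [-1.20878784e-04 -8.31794172e-03  2.62586896e-05]
```

Request:
apply_moves(delta_pos=[[0, 0, -0.02], [0, 0, -0.05], [-0.004, 0, -0.08], [-0.004, 0, -0.105], [-0.004, -0.001, -0.12], [-0.004, -0.001, -0.12], [-0.004, -0.001, -0.12], [-0.004, -0.001, -0.12]], dr=[[0, -0.008, 0], [0, -0.008, 0], [0, -0.008, 0], [0, -0.008, 0], [0, -0.008, 0], [0, -0.008, 0], [0, -0.008, 0], [0, -0.008, 0]], jaw=[0.3, 0.3, 0.3, 0.3, 0.3, 0.3, 0.3, 0.3])

```text
time: 7.42
tool_pos: [0.5318, 0.1508, 0.2155]
tool_rot: [2.618, 0.04, 1.62]
contact_force: [-0.1, 0.7, -1.1]
opening: 0.0416
grip_force: 25.0
```

```bash
python3 chk.py; python3 - <<'E'
from h import *
a=eyes.read_camera("scene");b=eyes.read_camera("side")
np.save("sceneF.npy",a);np.save("sideF.npy",b)
a=cv2.resize(a[60:320,160:400],(400,433),interpolation=2);b=cv2.resize(b[60:320,150:390],(400,433),interpolation=2)
cv2.imwrite("pics/fin.png",np.hstack([a,b])[:,:,::-1])
E
```

```text
7.4167 [0.53178079 0.15083542 0.21548884] [2.61759979 0.03970919 1.62021764] 0.041597139921629424 24.999281466007233 [-0.06936284  0.65917945 -1.05520103]
shift [-0.00069668 -0.00081366 -0.00181625] rotvec/.5 [-0.00065339  0.00332809 -0.00041567]
```

View pics/fin.png

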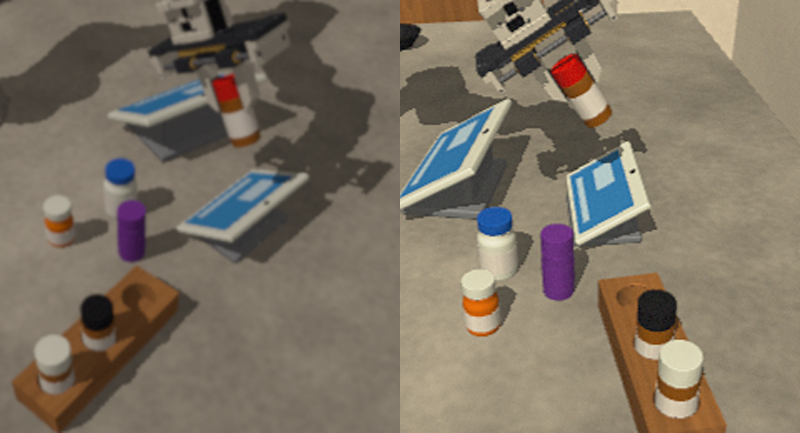

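The jar is held above screen B with its lid up and away (scene crop: bottom at about (242,138), lid (225,85); side crop: bottom (597,115), lid (570,70)). The other items are undisturbed. I'll check the projected base and lid against these.

```bash
python3 - <<'E'
from h import *
from cell import telemetry
s=telemetry.observe(); R=Ro.from_euler("xyz",s["tool_rot"]).as_matrix(); z=R[:,2]
b=s["tool_pos"]+.051*z; l=b-.095*z; print(b,l,np.abs(s["qvel"]).max())
for n,o in(("scene",(160,60)),("side",(150,60))):
    m=M[n]; f=192/np.tan(np.radians(m["vertical_fov"]/2)); K=np.array([[f,0,m["cx"]],[0,f,m["cy"]],[0,0,1.]])
    p=cv2.projectPoints(np.array([b,l,b-.025*z-.0575*z]),m["rvec"],m["tvec"],K,None)[0][:,0]; print(n,((p-o)*1.6667+((400,0) if n=="side" else 0)).round())
    im=np.load(n+"F.npy"); h=cv2.cvtColor(im,cv2.COLOR_RGB2HSV); H,S,V=[h[...,i].astype(int) for i in range(3)]
    print([(((c-o)*1.6667).round(),st[4]) for c,st in blobs(((H<4)|(H>176))&(S>190)&(V>80)) if st[4]<2000])
E
```

```text
[0.55723911 0.15041371 0.17145293] [0.50958681 0.15131613 0.25363227] 0.005573263469310557
scene [[246. 141.]
 [226.  78.]
 [229.  86.]]
[(array([225.,  88.]), np.int32(158))]
side [[597. 117.]
 [562.  61.]
 [567.  69.]]
[(array([168.,  70.]), np.int32(267))]
```

The projections match the pictures and the arm is at rest, so I'm handing in.

```bash
python3 -c "
from cell import job
print(job.hand_in())"
```

```text
the job is handed in; nothing more can be done
None
```

I handed the job in with the red jar held steady about 10 cm straight out from the lens of the 184 mm display, bottom facing it squarely and lid away; the final pictures show the other jars and both bottles in place, and the hand-in returned no verdict.

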